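Lay the brass canister in the filing cradle

TASK

Push the standing brass canister over so that it lies down in the trough of the wooden cradle with its lid end towards the stop block, then push it along the trough until its lid end is fully home against the stop. Only push it with the fingers: do not pinch it, pick it up or carry it, and leave the dome, weight, cup and file where they are.

Things in the scene. Friction and masses are not known exactly. Their poses are not given: they have to be found in the camera images.
- canister: Closed hollow brass canister: plain cylinder 50 mm in diameter, 120 mm tall, 0.35 to 0.65 kg, standing on the flat apron of the cradle, a thin groove near each end. Origin: centre of its foot disc; z axis from foot to lid, any turn about z. A push of 1 to 2 N near the top tips it about its foot edge; past about 23 degrees of tilt it falls on by itself.
- canister_mid (a point): The centre of the canister, half-way along its axis (60 mm from each end).
- canister_lid (a point): The centre of the canister's flat lid end (120 mm from the foot).
- cradle: Wooden filing cradle fixed to the bench, place and yaw vary. Origin at bench height; x runs along the trough to the stop, z up. Base board 20 mm thick, y -55 to 55 mm, x -150 to +110 mm. From x -150 to -60 mm it is a flat open apron, top at z 20 mm; the canister stands there upright, axis at x -117 to -93 mm, y within 4 mm. From x -60 to +85 mm is the trough, then the stop block.
- cradle_trough (a point): Middle of the trough's floor (x 12, y 0, z 20 mm in the cradle; same axes). The floor is level with the apron, 24 mm wide; the sides slope out at 45 degrees up to 22 mm above it (68 mm apart there), then flat rails to y +-53 mm. The canister lies on the floor, axis 25 mm above it, centred by the slopes with 1 to 2 mm play to each side.
- cradle_stop (a point): Middle of the stop face (x 85, y 0, z 45 mm in the cradle; same axes), facing the trough; at the height of the lying canister's axis. The block is 25 mm thick, as wide as the cradle, its top 45 mm above the trough floor. Just tipped over, the canister lies with its lid end some 20 to 60 mm short of this face.
- dome: Bystander: brass bell-shaped dome, foot 90 mm across, 66 mm high with a small knob on top; origin at the centre of its underside. Beside or beyond the cradle, not to be moved.
- weight: Bystander: steel cylindrical weight 60 mm across with a knob on top, 76 mm high; origin at the centre of its underside. Beside or beyond the cradle, not to be moved.
- cup: Bystander: open brass cup 72 mm across its rim, 70 mm high; origin at the centre of its underside. Beside or beyond the cradle, not to be moved.
- file: Bystander: hand file lying on the bench along its x axis, 290 mm long (x from -140 to +150 mm), 24 mm thick at its wooden handle; origin on the bench. About 155 mm to the side of the cradle's axis, not to be moved.
There are look-alikes about, which are no part of the job. Leave any black or blue look-alike of the canister alone.

How it is judged:
By the outcome, as a careful person would: the job done as asked, in the order asked, and still so for the second after the job is handed in, with the robot touching nothing.
It also fails if it takes over 38 s, if anything falls off the work surface, if the arm or the gripper's body presses on something with over 40 N, if the wrist force passes 120 N, or if a joint passes its speed limit or range.

ROBOT

A 6-joint arm with a two-finger parallel gripper is mounted at the origin on the work surface. World frame = base frame: x ahead of the robot, y to its left, z up, the work surface at z = 0. Lengths are in m, angles in rad, forces in N, time in s.
With the tool pointing down it reaches from about 0.3 to 0.875 m from the base axis. Payload 6.4 kg.
Tool frame: the origin (TCP) lies between the finger pads; the fingertips stand tip_extent ahead of it and the grasp point (between the pads) lies 5 mm behind it (tip_extent is the distance from the TCP to the fingertips, in m); z points along the fingers, y is the direction in which the jaws open and shut (so a half turn about z gives the same grasp; the last joint's range is limited). The gripper opens to 85 mm and grips with 20 to 120 N. Pads are 22 mm wide; open, the fingers measure 114 mm over their backs; the gripper's body (76 mm by 85 mm) begins 54 mm behind the grasp point. The pads swing forward as they close: fully open they stand 13 mm farther back than shut.
Start: joints at [1.078, 0.181, 1.607, -0, 1.354, -0.206], TCP at [0.163, 0.552, 0.245] pointing down, gripper open.
Joint ranges: [-2.99, 2.99], [-0.89, 2.07], [0.3, 2.58], [-1.14, 4.28], [0, 2.63], [-3.12, 3.12]. Speed limits (rad/s): [2.57, 2.57, 3.01, 3.14, 3.14, 3.14].

INTERFACE

Orientations are given as a unit quaternion [w, x, y, z].
In Python, from bench import * gives the robot as it stands.
- The arm moves only by the shell command python3 -m jog 'ROWS'. ROWS is JSON, a list of rows, each a list of 3 entries, a list of its own where there are three numbers: the shift along the tool's x, y, z in mm, then the turn, a rotation vector about the tool's x, y, z in rad, then the opening, from 0 (shut) to 1 (fully open). A call has 1 to 20 rows; each row is the pose to reach, as a shift and turn from the pose measured when the call began, along the tool's axes at that moment; what a row does not reach only later rows make up. A row lasts 1/12 s, in which the tool goes at most 41.7 mm and 7.16 degrees, less where a joint would pass 70% of its speed; a pose out of reach is approached as far as the arm can. A call with a gripper value outside its range is refused whole. The fingers move at their own pace and stop on an object; the grip force is fixed at half the most. Time passes only in rows, so rows that repeat a pose let the fingers close. It gives the time, the measured TCP pose, the force and the opening at its end, in the units of the state.
- get_obs(): the state, without advancing time (a new reading comes with each control period).
- camera(name): name is "scene" or "top" or "wrist"; returns (picture, depth): 420x560x3 uint8, red, green, blue; 420x560 float32, m along the optical axis (not along the pixel's ray), 0 where there is no reading.
- get_calibration(name): a dict with "fx", "fy", "cx", "cy" (pixels), "k1" (the pictures are not rectified: a ray, as slopes to the right and down, at radius r is drawn at 1 + k1 r^2 times it, then the intrinsics apply), "world_from_camera" (4x4, takes a point from camera to world coordinates). Camera axes: x right, y down, z forward; pixel columns grow to the right and rows downward; lengths in m; the calibration is good to about 2 mm. A picture is of the moment at which its call begins: read the wrist's pose just before it. get_calibration takes no time and is no camera call; for the wrist camera it gives the pose at the moment of the call.
- hand_in(): hands the job in, once; it reports no verdict.
The state is a dict: "time_s": time; "q": joint angles; "dq": joint speeds; "joint_efforts": joint torques, N m; "eef_pos": TCP position; "eef_rot": TCP orientation; "wrist_force": force on the tool from outside, world axes, zero at the start; "torque": the same for the moment, N m; "opening": opening from 0.0 (shut) to 1.0 (fully open).
Only numpy, scipy, OpenCV 4.12 (cv2) and the standard library are available. Lean on these libraries where they do the work, as an engineer would, in place of code of your own. Each camera call takes 0.05 s, during which the arm holds its last target.

## Working session

There is one attempt and no reset: what is moved stays moved. The work goes in short steps, Python scripts to look and compute and a shell command to move; the robot and the scene stay as the last step left them, time stands still between calls to the robot, and variables do not carry over. Pictures are saved under pics/ and viewed, and the job is handed in when it is done.

```bash
mkdir -p pics
python3 - <<'E'
from bench import *
import cv2, numpy as np
o=get_obs()
for k in o: print(k,np.round(o[k],4))
try: print(tip_extent)
except Exception as e: print(e)
for n in ["scene","top"]:
    p,d=camera(n)
    np.savez(f"pics/{n}0.npz",p=p,d=d,**{"T":np.array(get_calibration(n)["world_from_camera"])})
    cv2.imwrite(f"pics/{n}0.png",p[:,:,::-1])
    c=get_calibration(n); print(n,c)
import bench; print([x for x in dir(bench) if x[0]!='_'])
E
```

```text
time_s 0.0
q [ 1.0777  0.1815  1.608  -0.      1.3538 -0.2063]
dq [-0.0001 -0.0012  0.0007  0.0006  0.003  -0.0011]
joint_efforts [-2.10000e-03 -4.44863e+01 -3.51339e+01 -6.00000e-04  9.30000e-03
  0.00000e+00]
eef_pos [0.1624 0.551  0.2444]
eef_rot [-3.000e-04  1.429e-01  9.897e-01 -8.000e-04]
wrist_force [ 0.4341 -0.2377 -0.359 ]
torque [ 0.0121 -0.0125  0.0203]
opening 1.0001
0.014
scene {'fx': 440.86974125284223, 'fy': 440.86974125284223, 'cx': 274.12822895503143, 'cy': 206.46108806366053, 'k1': -0.12296682252130521, 'world_from_camera': array([[-0.71843823,  0.51664917, -0.46574686,  0.97534126],
       [ 0.69549539,  0.54463325, -0.46867984,  0.46868513],
       [ 0.01151817, -0.66064231, -0.75061246,  0.76254703],
       [ 0.        ,  0.        ,  0.        ,  1.        ]])}
top {'fx': 489.45645812462584, 'fy': 489.45645812462584, 'cx': 277.98963678036444, 'cy': 215.6794736079963, 'k1': -0.1617105879983403, 'world_from_camera': array([[ 0.02930451, -0.9983056 ,  0.050271  ,  0.52248651],
       [-0.99934048, -0.03033965, -0.01995293,  0.06043834],
       [ 0.02144433, -0.04965314, -0.99853628,  1.13350988],
       [ 0.        ,  0.        ,  0.        ,  1.        ]])}
['MotionError', 'camera', 'get_calibration', 'get_obs', 'hand_in', 'tip_extent']
```

View pics/scene0.png

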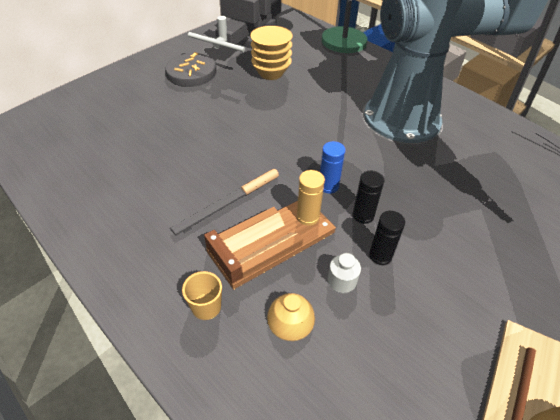

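View pics/top0.png

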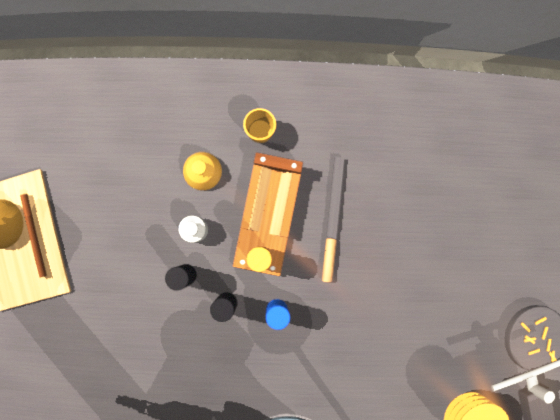

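The brass canister stands on the apron at about scene (311,198) and top (259,260). The blue one at top (278,315) and the black ones at (223,307) and (180,277) are look-alikes. The stop is at about top (277,163). Next I'll measure these and take an enlarged crop.

```bash
cat > h.py <<'E'
import numpy as np, cv2
from bench import *
def K(c): return np.array([[c['fx'],0,c['cx']],[0,c['fy'],c['cy']],[0,0,1]]),np.array([c['k1'],0,0,0,0])
def ray(c,uv):
    k,d=K(c); s=cv2.undistortPoints(np.array(uv,float).reshape(-1,1,2),k,d).reshape(-1,2)
    T=np.array(c['world_from_camera']); v=np.c_[s,np.ones(len(s))]
    return T[:3,3], v@T[:3,:3].T
def onplane(c,uv,z):
    o,v=ray(c,uv); return o+v*((z-o[2])/v[:,2])[:,None]
def bydepth(c,uv,d):
    o,v=ray(c,uv); return o+v*np.array([d[int(round(b)),int(round(a))] for a,b in np.reshape(uv,(-1,2))])[:,None]
def proj(c,P):
    T=np.array(c['world_from_camera']); q=(np.reshape(P,(-1,3))-T[:3,3])@T[:3,:3]
    k,d=K(c); return cv2.projectPoints(q,np.zeros(3),np.zeros(3),k,d)[0].reshape(-1,2)
def cloud(c,d):
    vv,uu=np.mgrid[0:420,0:560]; uv=np.c_[uu.ravel(),vv.ravel()]
    o,v=ray(c,uv); return (o+v*d.reshape(-1,1)).reshape(420,560,3)
E
python3 - <<'E'
from h import *
z=np.load('pics/top0.npz'); c=get_calibration('top'); P=cloud(c,z['d'])
p=z['p']
hsv=cv2.cvtColor(p,cv2.COLOR_RGB2HSV)
names={'can':(259,260),'blue':(278,315),'blk1':(223,307),'blk2':(180,277),'dome':(203,170),'weight':(193,229),'cup':(260,124),'bench':(400,200)}
for n,(u,v) in names.items(): print(n,np.round(P[v,u],4))
def comp(name,u,v,lo):
    m=((P[:,:,2]>lo)&(z['d']>0)).astype(np.uint8)
    k,l=cv2.connectedComponents(m); s=l==l[v,u]
    ys,xs=np.nonzero(s); Q=P[s]
    (cx,cy),r=cv2.minEnclosingCircle(np.c_[xs,ys].astype(np.float32))
    print(name,s.sum(),'circle px',round(cx,1),round(cy,1),round(r,1),'zmed',np.round(np.median(Q[:,2]),4),'ctr',np.round(onplane(c,[(cx,cy)],np.median(Q[:,2]))[0],4),'ext',np.round(np.ptp(Q,axis=0),3))
for n,lo in [('can',.125),('blue',.1),('blk1',.1),('blk2',.1),('weight',.03),('dome',.03),('cup',.03)]: comp(n,*names[n],lo)
a=cv2.resize(p[130:350,150:370],None,fx=2.7,fy=2.7,interpolation=cv2.INTER_CUBIC)
cv2.imwrite('pics/crop_top.png',a[:,:,::-1])
E
```

```text
can [0.4814 0.0764 0.1382]
blue [0.3682 0.0342 0.121 ]
blk1 [0.3809 0.1484 0.1177]
blk2 [0.4403 0.2392 0.1209]
dome [0.6716 0.2068 0.0669]
weight [0.5413 0.2222 0.0766]
cup [0.794  0.0864 0.001 ]
bench [ 0.6256 -0.2497 -0.0024]
can 461 circle px 259.3 258.9 12.3 zmed 0.1395 ctr [0.4837 0.0759 0.1395] ext [0.049 0.047 0.014]
blue 437 circle px 277.0 316.9 12.1 zmed 0.1196 ctr [0.364  0.036  0.1196] ext [0.049 0.048 0.026]
blk1 464 circle px 221.9 309.2 12.3 zmed 0.1195 ctr [0.3765 0.1505 0.1195] ext [0.048 0.049 0.024]
blk2 454 circle px 177.0 278.0 12.2 zmed 0.1197 ctr [0.4379 0.2456 0.1197] ext [0.046 0.049 0.026]
weight 593 circle px 192.4 228.7 14.0 zmed 0.0522 ctr [0.5424 0.2274 0.0522] ext [0.058 0.059 0.05 ]
dome 847 circle px 200.8 169.1 17.2 zmed 0.0463 ctr [0.6764 0.2146 0.0463] ext [0.073 0.076 0.042]
cup 223927 circle px 279.5 209.5 349.3 zmed -0.0005 ctr [ 5.94e-01  3.47e-02 -5.00e-04] ext [1.253 2.393 1.899]
```

View pics/crop_top.png

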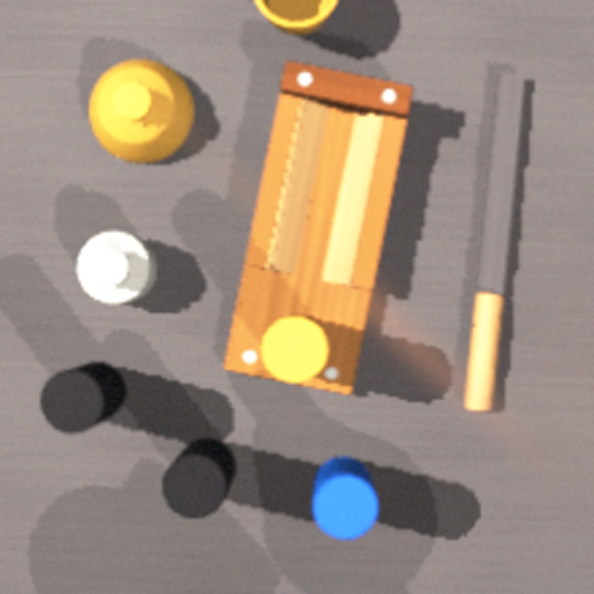

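The crop shows the brass lid at crop (295,349) on the apron, clear of the blue one at (345,498) and the black ones at (198,478) and (83,398). The brass one is the target. Next is the cradle pose, from two independent fits.

Run:
```python
from h import *
z=np.load('pics/top0.npz'); c=get_calibration('top'); P=cloud(c,z['d'])
box=np.zeros((420,560),bool); box[148:278,225:308]=1
for nm,lo,hi in [('stop',.055,.075),('board',.012,.075),('rails',.036,.048)]:
    s=box&(P[:,:,2]>lo)&(P[:,:,2]<hi); Q=P[s][:,:2]
    r=cv2.minAreaRect((Q*1000).astype(np.float32)); print(nm,len(Q),'z',np.round(np.median(P[s][:,2]),4),np.round(r[0],1),np.round(r[1],1),round(r[2],2)); print(np.round(cv2.boxPoints(r)).tolist())
# color-based stop: red-brown corners by ray at z=0.065
cr=np.array([(287,62),(412,86),(406,118),(281,95)])/2.7+[150,130]
S=onplane(c,cr,.065); print(np.round(S,4))
# near corners of apron at z=.02
ap=np.array([(225,370),(352,393)])/2.7+[150,130]; A=onplane(c,ap,.02);print(np.round(A,4))
m1=(S[0]+S[1])/2; m0=(A[0]+A[1])/2; d=m1-m0; print('len',np.linalg.norm(d[:2]),'yaw',np.degrees(np.arctan2(d[1],d[0])), m0,m1)
```

```text
stop 558 z 0.0648 [608.4  58.5] [104.6 202.7] 79.45
[[499.0, 26.0], [698.0, -11.0], [718.0, 91.0], [518.0, 129.0]]
board 5049 z 0.0279 [579.5  62.6] [107.9 261.3] 80.17
[[442.0, 32.0], [699.0, -13.0], [717.0, 93.0], [460.0, 138.0]]
rails 1495 z 0.0413 [595.9  59.9] [104.9 178.4] 80.1
[[499.0, 24.0], [675.0, -7.0], [693.0, 96.0], [517.0, 127.0]]
[[ 0.7132  0.091   0.065 ]
 [ 0.6968 -0.0117  0.065 ]
 [ 0.6702 -0.0075  0.065 ]
 [ 0.6859  0.0949  0.065 ]]
[[0.4588 0.1361 0.02  ]
 [0.4427 0.0288 0.02  ]]
len 0.25781853470045146 yaw -9.555486503541495 [0.45074914 0.0824363  0.02      ] [0.70499052 0.03963773 0.065     ]
```

```bash
cat >> h.py <<'E'
from scipy.spatial.transform import Rotation as R
from scipy.optimize import least_squares
YAW=np.radians(-9.83); U=np.array([np.cos(YAW),np.sin(YAW)]); V=np.array([-U[1],U[0]]); O=np.array([.5992,.0592])
def tocr(P): P=np.reshape(P,(-1,3)); d=P[:,:2]-O; return np.c_[d@U,d@V,P[:,2]]*1000
def toworld(x,y,z): return np.r_[O+(x*U+y*V)/1000,z/1000]
RD=np.array([np.r_[-U,0],np.r_[-V,0]*-1*-1,[0,0,-1]]).T
RD[:,1]=np.cross(RD[:,2],RD[:,0])
def need(x,y,z,tilt=0):
    o=get_obs(); w=np.array(o['eef_rot']); r=R.from_quat([w[1],w[2],w[3],w[0]])
    s=r.inv().apply(toworld(x,y,z)-o['eef_pos'])*1000
    t=(r.inv()*R.from_matrix(RD)).as_rotvec()
    return np.round(s,1),np.round(t,4)
def where():
    o=get_obs(); print('t',round(o['time_s'],2),'tcp cradle mm',np.round(tocr(o['eef_pos'])[0],1),'F',np.round(o['wrist_force'],1),'open',round(o['opening'],3))
E
python3 - <<'E'
from h import *
z=np.load('pics/scene0.npz'); c=get_calibration('scene'); P=cloud(c,z['d']); p=z['p']
box=np.zeros((420,560),bool); box[165:240,290:335]=1
hsv=cv2.cvtColor(p,cv2.COLOR_RGB2HSV)
s=box&(P[:,:,2]>.05)&(P[:,:,2]<.13)&(np.hypot(P[:,:,0]-.4837,P[:,:,1]-.076)<.04)
Q=P[s]
f=least_squares(lambda a:np.hypot(Q[:,0]-a[0],Q[:,1]-a[1])-.025,[.48,.076],loss='soft_l1',f_scale=.002)
print(len(Q),f.x,tocr([*f.x,.14]),np.abs(f.fun).mean())
L=P[box&(P[:,:,2]>.136)]; print('lid',len(L),tocr(L.mean(0)),np.ptp(tocr(L),axis=0))
# cradle in scene
Pt=tocr(P.reshape(-1,3)).reshape(420,560,3)
st=(Pt[:,:,2]>57)&(Pt[:,:,2]<75)&(abs(Pt[:,:,0]-97)<30)&(abs(Pt[:,:,1])<75)
q=Pt[st]; r=cv2.minAreaRect(q[:,:2].astype(np.float32)); print('stop scene',r,np.percentile(q[:,0],[2,98]),np.percentile(q[:,1],[2,98]))
z=np.load('pics/top0.npz'); c=get_calibration('top'); P=tocr(cloud(c,z['d']).reshape(-1,3))
q=P[(P[:,2]>55)&(P[:,2]<75)&(abs(P[:,0]-97)<30)&(abs(P[:,1])<75)]; print('stop top',np.percentile(q[:,0],[2,98]),np.percentile(q[:,1],[2,98]))
L=P[(P[:,2]>136)&(np.hypot(P[:,0]+115,P[:,1])<40)]; print('lid top',L.mean(0),L.min(0),L.max(0))
print(need(-185,-2,245));
E
```

```text
621 [0.4812143  0.07744893] [[-119.36906456   -2.16214618  140.        ]] 0.0006782636626047343
lid 384 [[-105.28772864   13.45813168  158.02320087]] [443.7283331  494.13903101 626.29916049]
stop scene ((95.83463287353516, 1.5267181396484375), (109.33648681640625, 25.247575759887695), 89.9341812133789) [ 83.80441417 108.00259732] [-49.12272505  54.04008062]
stop top [ 84.82234787 109.35111207] [-50.2040738   50.07681663]
lid top [-117.01637688   -2.5521087   139.75250412] [-141.60294671  -26.57680218  136.076063  ] [-92.31511431  21.58990699 144.83123658]
(array([-3.746e+02, -3.715e+02, -1.000e-01]), array([-0.0015, -0.0004, -0.1152]))
```

```bash
python3 -m jog '[[[-15,-15,0],[0,0,-0.01],0.35],[[-40,-40,0],[0,0,-0.02],0.35],[[-68,-67,0],[0,0,-0.03],0.35],[[-96,-95,0],[0,0,-0.04],0.35],[[-124,-123,0],[0,0,-0.05],0.35],[[-152,-151,0],[0,0,-0.06],0.35],[[-180,-179,0],[0,0,-0.07],0.35],[[-208,-207,0],[0,0,-0.08],0.35],[[-236,-234,0],[0,0,-0.09],0.35],[[-264,-262,0],[0,0,-0.1],0.35],[[-292,-290,0],[0,0,-0.11],0.35],[[-320,-318,0],[0,0,-0.115],0.35],[[-345,-342,0],[0,0,-0.115],0.35],[[-362,-359,0],[0,0,-0.115],0.35],[[-371,-368,0],[0,0,-0.115],0.35],[[-375,-371,0],[0,0,-0.115],0.35],[[-375,-371,0],[0,0,-0.115],0.35]]'
python3 - <<'E'
from h import *
where(); print(need(-175,-2.5,135),need(-185,-2.5,135))
p,d=camera('wrist'); cv2.imwrite('pics/w1.png',p[:,:,::-1])
p,d=camera('scene'); cv2.imwrite('pics/s1.png',p[:,:,::-1])
E
```

```text
time_s: 1.52
eef_pos: [0.4173, 0.0885, 0.2447]
eef_rot: [-0.001, 0.087, 0.996, -0.001]
wrist_force: [-0.9, -0.2, -0.1]
opening: 0.347
t 1.52 tcp cradle mm [-184.2   -2.2  244.7] F [-0.9 -0.2 -0.1] open 0.347
(array([-9.300e+00, -1.000e-01,  1.096e+02]), array([-0.0015, -0.0012, -0.0023])) (array([ 7.000e-01, -1.000e-01,  1.097e+02]), array([-0.0015, -0.0012, -0.0023]))
```

View pics/w1.png

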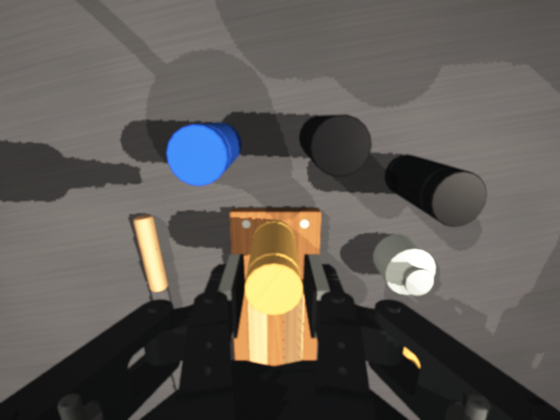

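View pics/s1.png

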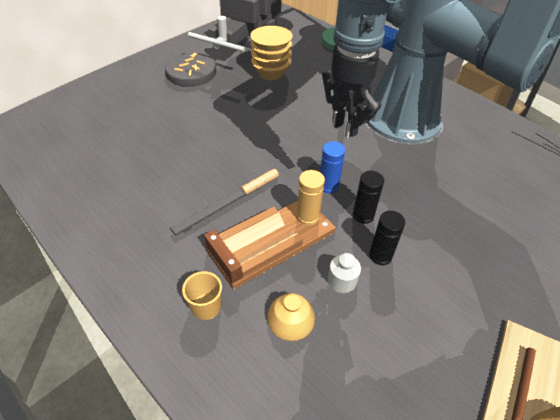

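The hand is behind the canister, with the jaws at 0.35 so the two fingers can cradle its back. I'll descend and approach to just short of contact.

```bash
python3 -m jog '[[[0,0,20],[0,0,0],0.35],[[0,0,50],[0,0,0],0.35],[[0,0,80],[0,0,0],0.35],[[0,0,105],[0,0,0],0.35],[[0,0,118],[0,0,0],0.35],[[-8,0,120],[0,0,0],0.35],[[-16,0,120],[0,0,0],0.35],[[-22,0,120],[0,0,0],0.35],[[-25,0,120],[0,0,0],0.35],[[-25,0,120],[0,0,0],0.35]]'
python3 - <<'E'
from h import *
where()
p,d=camera('scene'); 
cv2.imwrite('pics/s2.png',cv2.resize(p[100:300,200:420],None,fx=2.7,fy=2.7)[:,:,::-1])
E
```

```text
time_s: 2.45
eef_pos: [0.4431, 0.0853, 0.126]
eef_rot: [0.001, 0.086, 0.996, -0.001]
wrist_force: [-0.3, 0.1, 0.1]
opening: 0.35
t 2.45 tcp cradle mm [-158.3   -1.   126. ] F [-0.3  0.1  0.1] open 0.35
```

View pics/s2.png

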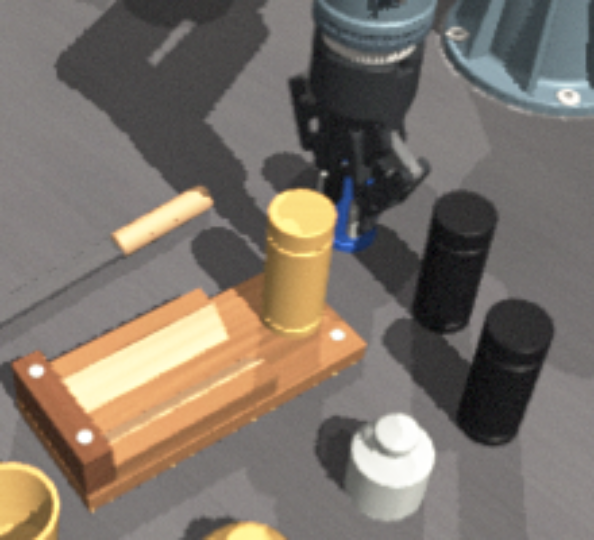

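```bash
python3 -m jog '[[[-4,-2,0],[0,0,0],0.35],[[-9,-2,0],[0,0,0],0.35],[[-14,-2,0],[0,0,0],0.35],[[-19,-2,0],[0,0,0],0.35],[[-24,-2,0],[0,0,0],0.35],[[-28,-2,0],[0,0,0],0.35],[[-28,-2,0],[0,0,0],0.35]]'
python3 - <<'E'
from h import *
where()
p,d=camera('scene'); 
cv2.imwrite('pics/s3.png',cv2.resize(p[100:300,200:420],None,fx=2.7,fy=2.7)[:,:,::-1])
E
```

```text
time_s: 3.08
eef_pos: [0.4706, 0.0783, 0.1258]
eef_rot: [0.001, 0.086, 0.996, -0.001]
wrist_force: [-1.1, -0.4, 0.3]
opening: 0.349
t 3.08 tcp cradle mm [-130.    -3.1  125.8] F [-1.1 -0.4  0.3] open 0.349
```

View pics/s3.png

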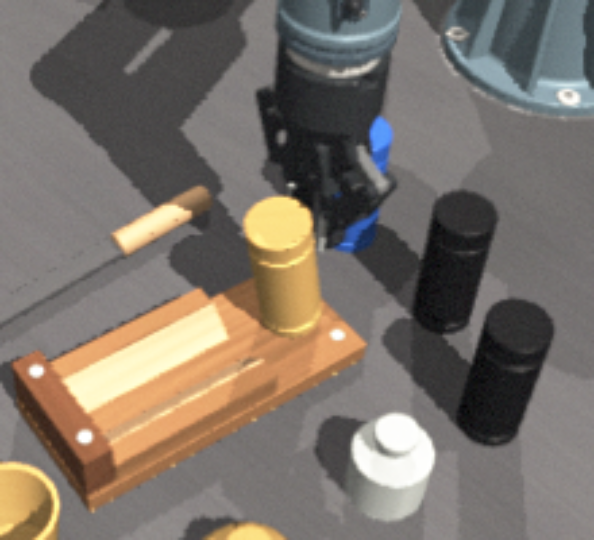

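The canister is tilting about its front foot edge, in line with the trough, with the lid at (280,225) in the crop. I'll push on past the balance point.

```bash
python3 -m jog '[[[-5,0,0],[0,0,0],0.35],[[-11,0,0],[0,0,0],0.35],[[-17,0,0],[0,0,0],0.35],[[-23,0,0],[0,0,0],0.35],[[-28,0,0],[0,0,0],0.35],[[-33,0,0],[0,0,0],0.35],[[-37,0,0],[0,0,0],0.35],[[-37,0,0],[0,0,0],0.35],[[-37,0,0],[0,0,0],0.35],[[-37,0,0],[0,0,0],0.35]]'
python3 - <<'E'
from h import *
where()
p,d=camera('scene'); 
cv2.imwrite('pics/s4.png',cv2.resize(p[100:300,200:420],None,fx=2.7,fy=2.7)[:,:,::-1])
E
```

```text
time_s: 3.97
eef_pos: [0.5062, 0.0722, 0.1254]
eef_rot: [0.0, 0.086, 0.996, -0.001]
wrist_force: [0.0, 0.2, -0.6]
opening: 0.346
t 3.97 tcp cradle mm [-93.9  -3.1 125.4] F [ 0.   0.2 -0.6] open 0.346
```

View pics/s4.png

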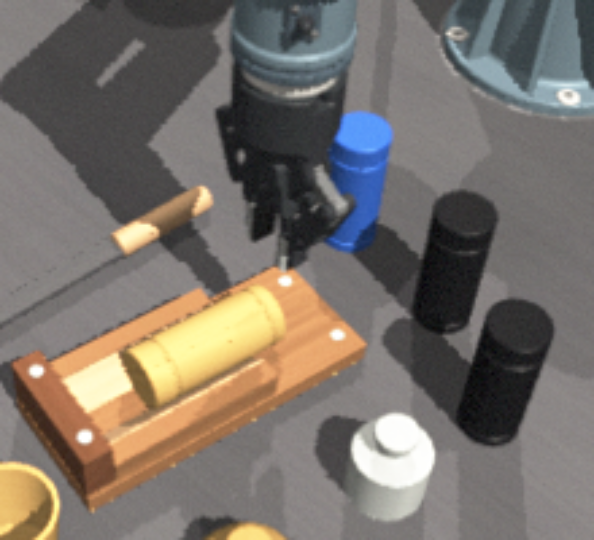

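It fell into the trough, with its foot end at (268,315) and its lid end at (145,375) in the crop. I'll measure how it lies.

```bash
cat >> h.py <<'E'
def can(names=('scene','top')):
    for n in names:
        p,d=camera(n); c=get_calibration(n); P=tocr(cloud(c,d).reshape(-1,3)).reshape(420,560,3)
        h=cv2.cvtColor(p,cv2.COLOR_RGB2HSV)
        m=(d>0)&(P[:,:,2]>48)&(P[:,:,2]<80)&(abs(P[:,:,1])<30)&(P[:,:,0]<84)&(P[:,:,0]>-140)&(h[:,:,0]>18)&(h[:,:,0]<34)&(h[:,:,1]>110)
        k,l,s,_=cv2.connectedComponentsWithStats(m.astype(np.uint8)); b=1+np.argmax(s[1:,4]); q=P[l==b]
        t=q[q[:,2]>66]
        if len(t)<10: print(n,'few',len(q)); continue
        f=np.polyfit(t[:,0],t[:,1],1)
        print(n,len(q),'x',np.round(np.percentile(q[:,0],[0,2,98,100]),1),'topz',np.round(np.percentile(q[:,2],98),1),'axis y at -40,+40',np.round(np.polyval(f,[-40,40]),1))
        cv2.imwrite(f'pics/{n}_can_{get_obs()["time_s"]:.2f}.png',p[:,:,::-1])
E
python3 - <<'E'
from h import *
can(); print(need(-125,0,125))
E
ls pics
```

```text
scene 486 x [-91.2 -88.4  27.1  28.7] topz 70.1 axis y at -40,+40 [-6.8 -8. ]
top 621 x [-39.9 -37.2  29.1  30.8] topz 71.7 axis y at -40,+40 [-0.3  2.2]
(array([31.1,  3.1,  0.5]), array([-0.001 ,  0.0004, -0.0002]))
crop_top.png
s1.png
s2.png
s3.png
s4.png
scene0.npz
scene0.png
scene_can_4.07.png
top0.npz
top0.png
top_can_4.12.png
w1.png
```

The top of the canister is at 70 mm, so it is down on the floor. Its foot is at x ≈ -91 and its lid at +28, about 56 mm short of the stop. I'll back off, shut the fingers and lower them behind the foot.

```bash
python3 -m jog '[[[10,1,0],[0,0,0],0],[[22,2,0],[0,0,0],0],[[30,3,0],[0,0,0],0],[[33,3,5],[0,0,0],0],[[33,3,20],[0,0,0],0],[[33,3,40],[0,0,0],0],[[33,3,60],[0,0,0],0],[[33,3,73],[0,0,0],0],[[33,3,79],[0,0,0],0],[[33,3,79],[0,0,0],0],[[33,3,79],[0,0,0],0]]'
python3 - <<'E'
from h import *
where(); can()
p,d=camera('scene'); 
cv2.imwrite('pics/s5.png',cv2.resize(p[100:300,200:420],None,fx=2.7,fy=2.7)[:,:,::-1])
E
```

```text
time_s: 5.03
eef_pos: [0.4742, 0.0807, 0.0466]
eef_rot: [0.0, 0.086, 0.996, -0.001]
wrist_force: [-0.4, 0.4, 0.9]
opening: -0.003
t 5.03 tcp cradle mm [-1.269e+02 -1.000e-01  4.660e+01] F [-0.4  0.4  0.9] open -0.003
scene 534 x [-90.9 -88.1  27.2  28.6] topz 70.5 axis y at -40,+40 [-4.6 -7.9]
top 1016 x [-87.6 -84.1  28.2  30.6] topz 72.2 axis y at -40,+40 [0.5 1.6]
```

View pics/s5.png

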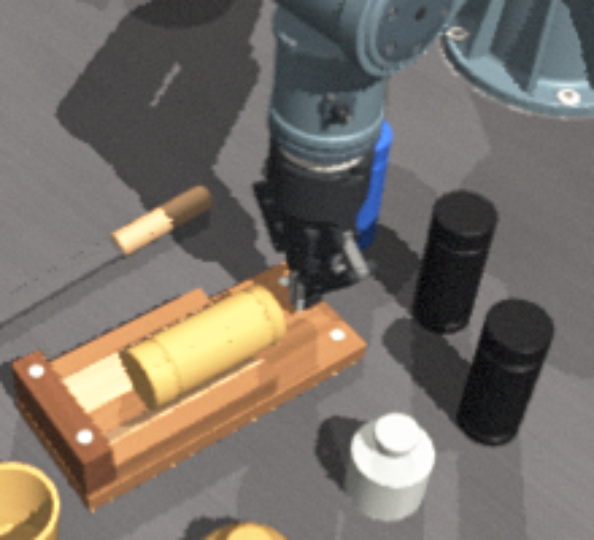

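The shut fingers are behind the foot, on the trough's axis, and clear of everything. I'll push to about 8 mm short of the stop, then finish slowly on force.

```bash
python3 -m jog '[[[-8,0,0],[0,0,0],0],[[-16,0,0],[0,0,0],0],[[-22,0,0],[0,0,0],0],[[-27,0,0],[0,0,0],0],[[-33,0,0],[0,0,0],0],[[-39,0,0],[0,0,0],0],[[-45,0,0],[0,0,0],0],[[-51,0,0],[0,0,0],0],[[-57,0,0],[0,0,0],0],[[-62,0,0],[0,0,0],0],[[-67,0,0],[0,0,0],0],[[-71,0,0],[0,0,0],0],[[-73,0,0],[0,0,0],0],[[-73,0,0],[0,0,0],0]]'
python3 - <<'E'
from h import *
where(); can(); print(need(-46,0,46))
E
```

```text
time_s: 6.35
eef_pos: [0.5467, 0.0682, 0.0472]
eef_rot: [0.0, 0.086, 0.996, -0.0]
wrist_force: [-3.1, 0.5, 0.7]
opening: -0.003
t 6.35 tcp cradle mm [-53.3  -0.1  47.2] F [-3.1  0.5  0.7] open -0.003
scene 585 x [-41.9 -40.4  75.4  76.4] topz 70.7 axis y at -40,+40 [ 1.3 -6.3]
top 580 x [12.6 14.5 76.6 78.3] topz 72.2 axis y at -40,+40 [0.2 0.1]
(array([-7.3,  0.1,  1.3]), array([-0.0009,  0.0015, -0.0002]))
```

```bash
python3 -m jog '[[[-2,0,0],[0,0,0],0],[[-4,0,0],[0,0,0],0],[[-6,0,0],[0,0,0],0],[[-7,0,0],[0,0,0],0],[[-8,0,0],[0,0,0],0],[[-8,0,0],[0,0,0],0]]'
```

```text
time_s: 6.95
eef_pos: [0.5531, 0.0671, 0.0469]
eef_rot: [-0.001, 0.086, 0.996, -0.0]
wrist_force: [-8.4, 1.5, 4.6]
opening: -0.001
```

```bash
python3 -m jog '[[[-1,0,0],[0,0,0],0],[[-2,0,0],[0,0,0],0],[[-3,0,0],[0,0,0],0],[[-3,0,0],[0,0,0],0],[[-3,0,0],[0,0,0],0]]'
python3 - <<'E'
from h import *
where(); can()
p,d=camera('scene'); 
cv2.imwrite('pics/s6.png',cv2.resize(p[160:290,190:350],None,fx=4,fy=4,interpolation=cv2.INTER_CUBIC)[:,:,::-1])
p,d=camera('top'); 
cv2.imwrite('pics/t6.png',cv2.resize(p[140:290,220:330],None,fx=4,fy=4,interpolation=cv2.INTER_CUBIC)[:,:,::-1])
E
```

```text
time_s: 7.37
eef_pos: [0.553, 0.0671, 0.0469]
eef_rot: [-0.005, 0.085, 0.996, -0.001]
wrist_force: [-16.5, 1.6, 13.2]
opening: -0.0
t 7.37 tcp cradle mm [-46.9  -0.1  46.9] F [-16.5   1.6  13.2] open -0.0
scene 569 x [-36.3 -34.4  80.8  82.9] topz 70.8 axis y at -40,+40 [ 1.5 -5.7]
top 515 x [25.4 27.4 82.6 83.7] topz 72.2 axis y at -40,+40 [3.3 0.8]
```

View pics/s6.png

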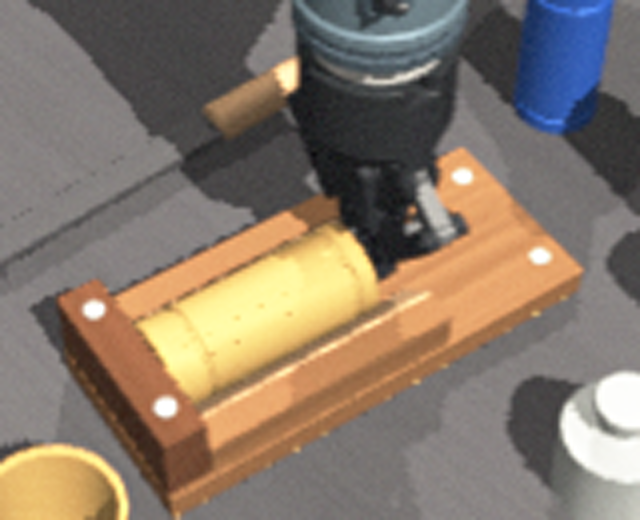

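View pics/t6.png

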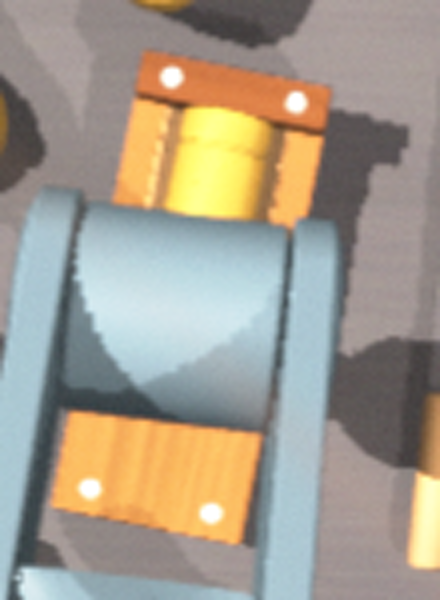

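The TCP stood still while the force rose from 8 to 16 N, so the lid is against the stop. Both views show the lid meeting the block, with no visible gap at scene crop (175,360) or top crop (225,108). I'll back straight off, then lift.

```bash
python3 -m jog '[[[2,0,0],[0,0,0],0],[[6,0,0],[0,0,0],0],[[14,0,0],[0,0,0],0],[[26,0,0],[0,0,0],0],[[40,0,0],[0,0,0],0],[[52,0,0],[0,0,0],0],[[60,0,-5],[0,0,0],0],[[62,0,-20],[0,0,0],0],[[62,0,-45],[0,0,0],0],[[62,0,-75],[0,0,0],0],[[62,0,-105],[0,0,0],0],[[62,0,-135],[0,0,0],0],[[75,0,-155],[0,0,0],0],[[100,0,-160],[0,0,0],0],[[118,0,-160],[0,0,0],0],[[125,0,-160],[0,0,0],0],[[125,0,-160],[0,0,0],0]]'
python3 - <<'E'
from h import *
where(); can()
p,d=camera('scene'); 
cv2.imwrite('pics/s7.png',cv2.resize(p[60:360,150:450],None,fx=2,fy=2,interpolation=cv2.INTER_CUBIC)[:,:,::-1])
c=get_calibration('scene'); 
p,d=camera('top'); np.savez('pics/top7.npz',p=p,d=d)
cv2.imwrite('pics/t7.png',cv2.resize(p[100:320,160:360],None,fx=2.7,fy=2.7,interpolation=cv2.INTER_CUBIC)[:,:,::-1])
a=np.load('pics/top0.npz')['p']; df=cv2.absdiff(a,p).max(2); 
for n,(u,v) in {'dome':(201,169),'weight':(192,229),'cup':(260,124),'file':(333,215)}.items(): print(n,np.mean(df[v-15:v+15,u-12:u+12]>40))
E
```

```text
time_s: 8.98
eef_pos: [0.4304, 0.0887, 0.2084]
eef_rot: [-0.004, 0.085, 0.996, -0.001]
wrist_force: [-0.3, 0.2, -0.3]
opening: -0.001
t 8.98 tcp cradle mm [-1.713e+02  2.000e-01  2.084e+02] F [-0.3  0.2 -0.3] open -0.001
scene 543 x [-35.9 -33.5  79.3  83.1] topz 70.6 axis y at -40,+40 [-5.2 -6.8]
top 1080 x [-35.5 -33.2  81.4  84. ] topz 72.5 axis y at -40,+40 [0.6 0.3]
dome 0.0
weight 0.0
cup 0.0
file 0.0
```

View pics/s7.png

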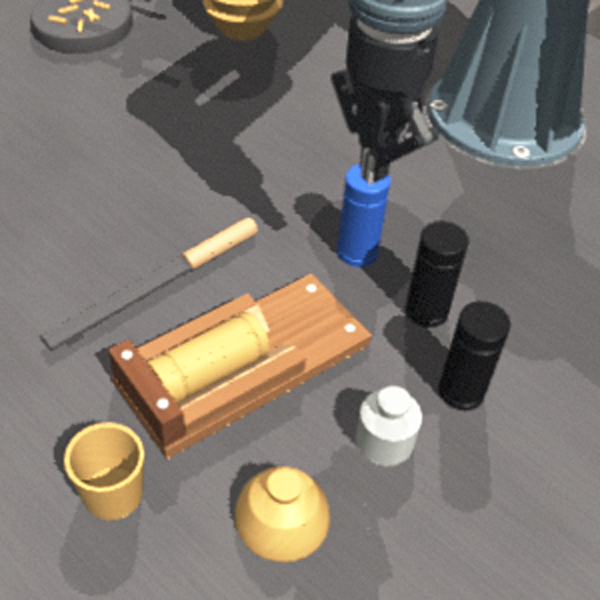

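View pics/t7.png

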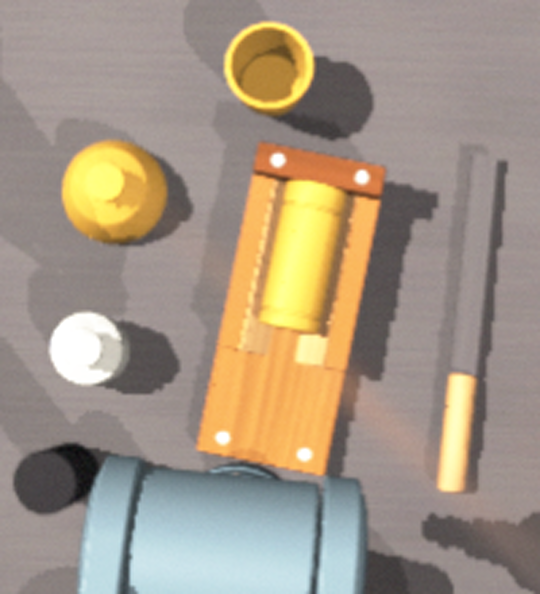

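Fingers are clear, the canister stayed put, and the foot is at -35.5 mm. With its 120 mm length that puts the lid at 84.5 mm, against a stop face at 85. The bystanders are unchanged, so I'm handing in.

Run:
```python
from bench import *
print(hand_in()); print(get_obs()['time_s'])
```

```text
the job is handed in; nothing more can be done
None
the job is handed in; nothing more can be done
```

The canister now lies in the trough with its lid end against the stop, and I handed the job in at about 9 s. I tipped it over from behind with the part-open fingers, without pinching it. I then pushed it about 56 mm along the trough with shut fingers, backed straight off and lifted clear.

**Lid home:**
- In the final push the tool stood still while the wrist force rose from 8 to 16 N.
- After I let go, the foot measured about -35.5 mm along the trough in both views. With its 120 mm length that puts the lid at about 84.5 mm, and the stop face is at 85 mm (calibration good to about 2 mm).
- The lid edge itself read 83 to 84 mm, though my filter cut off at 84 mm.

**Lying in the trough:** The canister's top is at 70 to 72 mm, so it is down on the trough floor. The top view puts its axis within 1 mm of the centre line. The scene view read the axis 5 to 7 mm off; I put that down to it seeing only one side of the cylinder, and trusted the top view.

**Other objects:** The dome, weight, cup and file show no change between the first and last top pictures. The blue and black look-alikes were not touched.

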